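# Snug a headrest core in the stapling jig

### The arm

A 7-joint arm with a two-finger parallel gripper is mounted at the origin on the work surface. World frame = base frame: x ahead of the robot, y to its left, z up, the work surface at z = 0. Lengths are in mm, angles in rad, forces in N, time in s.
With the tool pointing down it reaches from about 400 to 850 mm from the base axis. Payload 10.4 kg.
Tool frame: the origin (TCP) lies on the centre line of the jaws, within the pads' length; the fingertips stand 11 mm ahead of it and the grasp point (between the pads) lies 8 mm behind it; z points along the fingers, y is the direction in which the jaws open and shut (so a half turn about z gives the same grasp; the last joint's range is limited). The gripper opens to 87 mm and grips with 3 to 60 N. Pads are 19 mm wide; open, the fingers measure 117 mm over their backs; the gripper's body (75 mm by 190 mm) begins 51 mm behind the grasp point.
Start: joints at [-1.212, 0.332, -0.065, 1.46, 0.022, 1.35, -0.088], TCP at [232.858, 580.024, 233.576] pointing down, gripper open.
Joint ranges: [-2.6, 2.6], [-0.5, 2.12], [-1.47, 1.34], [0.16, 2.42], [-1.27, 4.41], [0.06, 2.06], [-2.6, 2.6]. Speed limits (rad/s): [2.22, 2.22, 2.79, 2.79, 3.14, 3.14, 3.14].

### API

Orientations are given as a unit quaternion [w, x, y, z].
In Python, from plant import bot, viewer, order gives the robot as it stands.
- The arm moves only by the shell command python3 -m crank 'ROWS' [FORCE]. ROWS is text: rows parted by semicolons, each of 7 numbers parted by spaces: the shift along the tool's x, y, z in mm, then the turn, a rotation vector about the tool's x, y, z in degrees, then the opening, from -1 (shut) to 1 (fully open), so that 0 is half open. In form: x y z rx ry rz hand; .... A call has exactly 10 rows; each row is the pose to reach, as a shift and turn from the pose measured when the call began, along the tool's axes at that moment; what a row does not reach only later rows make up. A row lasts 1/10 s, in which the tool goes at most 50 mm and 8.59 degrees, less where a joint would pass 70% of its speed; a pose out of reach is approached as far as the arm can. A call with a gripper value outside its range is refused whole. The fingers move at their own pace and stop on an object; FORCE is the grip in N (left out, the last holds). Time passes only in rows, so rows that repeat a pose let the fingers close, or fill a call up. It gives the time, the measured TCP pose, the force and the opening at its end, in the units of the state.
- bot.state(): the state, without advancing time (a new reading comes with each control period).
- viewer.read_camera(name): name is "scene" or "side" or "wrist"; returns a dict with "pixels" (480x640x3 uint8, red, green, blue), "vertical_fov" (degrees; the focal length in pixels is half the picture's height over the tangent of half this angle, whatever the lens; pixels are square), "cx", "cy" (the principal point, pixels), "pose" (4x4, takes a point from camera to world coordinates). Camera axes: x right, y up, looking along -z (the intrinsics and any distortion apply to the point x, -y, -z); pixel columns grow to the right and rows downward; lengths in mm; the calibration is good to about 2 mm. The wrist camera is an equidistant fisheye: a pixel r from the principal point sees the ray r / f radians off the axis. A picture is of the moment at which its call begins. There is no depth.
- order.sign_off(): hands the job in, once; it reports no verdict.
The state is a dict: "t": time; "joint_positions": joint angles; "joint_velocities": joint speeds; "effort": joint torques, N m; "ee_pos": TCP position; "eef_rot": TCP orientation; "ft_force": force on the tool from outside, world axes, zero at the start; "moment": the same for the moment, N m; "gripper_width": finger opening in mm.
Only numpy, scipy, OpenCV 4.12 (cv2) and the standard library are available. Lean on these libraries where they do the work, as an engineer would, in place of code of your own. Each camera call takes 0.05 s, during which the arm holds its last target. There are 200 camera calls.

### The job

In this car-seat workshop, take the longer of the two plywood headrest cores, lay it flat in the stapling jig between the sliding jaw and the end stop, and let go of it. Then slide the jaw up by its handle until you feel the core come up firmly against the sprung end stop, without ramming it, and leave it gripped snugly between the two.

Things in the scene. Friction and masses are not known exactly. Their poses are not given: they have to be found in the camera images.
- core_center (a point): Centre (half-way up, 20 mm above its underside) of the long plywood headrest core: a block 110 long (its x) x 56 wide (y) x 40 mm high (z), 0.11 to 0.23 kg, two black post holes on top, lying flat on the table. The other plywood block, 70 mm long with one hole, is not wanted.
- jig_seat (a point): Spot on top of the jig's fixed aluminium bed (300 x 110 x 18 mm, long sides open) where the core's centre goes, core lengthwise, 15 mm or more free at each end. x runs from sliding jaw to end stop, y across, z up. Jaw and stop stand 36 mm above the bed, 90 mm wide. The stop is pinned at an unknown place, its sprung steel pad (2.5 N/mm, 6 mm travel) 70 to 100 mm from the spot along +x: feel for it.
- jaw_handle (a point): Grip point of the sliding jaw's handle, an upright steel rib 24 mm along the jig, 20 across, 40 tall: 14 mm below its top, 26 mm above the jaw block, 80 mm above the table. Axes as the jig's; the pushing face is 25 mm along +x. The jaw slides along the jig's x only, against 5 N friction that also holds it, starts within 10 mm of its open end, travel 100 mm. A push of 12 to 20 N seats the core.
There are look-alikes about, which are no part of the job. Leave any blue look-alike of the part that bears core_center alone.

How it is judged:
By the outcome, as a careful person would: the job done as asked, in the order asked, and still so for the second after the job is handed in, with the robot touching nothing.
It also fails if it takes over 51 s, if anything falls off the work surface, if the arm or the gripper's body presses on something with over 40 N, if the wrist force passes 120 N, or if a joint passes its speed limit or range.

## Working session

There is one attempt and no reset: what is moved stays moved. The work goes in short steps, Python scripts to look and compute and a shell command to move; the robot and the scene stay as the last step left them, time stands still between calls to the robot, and variables do not carry over. Pictures are saved under pics/ and viewed, about 8 in all and at most 12, crops included, and the job is handed in when it is done.

```bash
ls; mkdir -p pics
python3 - <<'E'
from plant import bot,viewer,order
import cv2,numpy as np,pickle
s=bot.state();print({k:np.round(v,3).tolist() for k,v in s.items()})
for n in ["scene","side","wrist"]:
    c=viewer.read_camera(n);pickle.dump(c,open(f"pics/{n}0.pkl","wb"))
    cv2.imwrite(f"pics/{n}0.png",c["pixels"][:,:,::-1]);print(n,c["vertical_fov"],c["cx"],c["cy"],np.round(c["pose"],3).tolist(),[k for k in c])
E
```

```text
pics
{'t': 0.0, 'joint_positions': [-1.212, 0.333, -0.065, 1.461, 0.022, 1.35, -0.089], 'joint_velocities': [-0.0, 0.001, -0.0, 0.0, 0.002, -0.0, 0.0], 'effort': [-0.0, -62.326, 0.024, -38.99, -0.061, 0.04, 0.0], 'ee_pos': [232.761, 579.643, 232.763], 'eef_rot': [-0.0, 0.19, 0.982, -0.001], 'ft_force': [-0.79, -0.524, 0.524], 'moment': [-0.001, -0.007, -0.045], 'gripper_width': 87.041}
scene 46.78461881560207 319.63448828993626 242.0816726482402 [[-0.884, -0.267, 0.384, 908.344], [0.468, -0.506, 0.725, 852.349], [0.001, 0.82, 0.572, 716.03], [0.0, 0.0, 0.0, 1.0]] ['pixels', 'vertical_fov', 'cx', 'cy', 'pose']
side 48.629559915032004 311.9377228470422 235.7656268598721 [[0.984, 0.133, -0.122, 343.519], [-0.179, 0.658, -0.731, -747.32], [-0.017, 0.741, 0.671, 801.932], [0.0, 0.0, 0.0, 1.0]] ['pixels', 'vertical_fov', 'cx', 'cy', 'pose']
wrist 65.70646984690485 319.26171582880124 238.7607783195321 [[0.373, -0.888, -0.271, 159.638], [0.928, 0.356, 0.11, 609.72], [-0.002, -0.292, 0.956, 384.651], [0.0, 0.0, 0.0, 1.0]] ['pixels', 'vertical_fov', 'cx', 'cy', 'pose']
```

View pics/scene0.png

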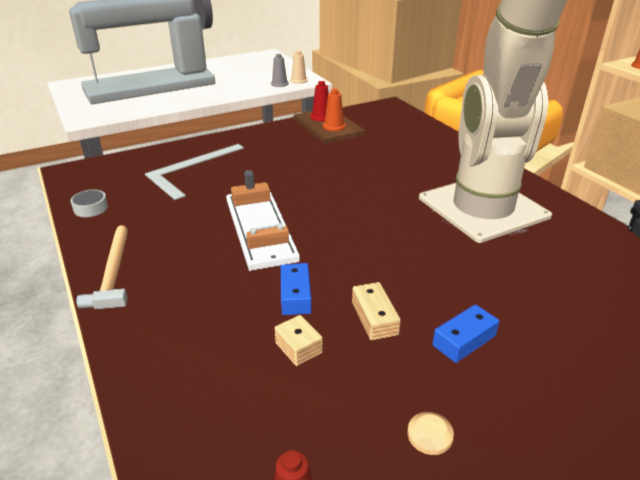

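View pics/side0.png

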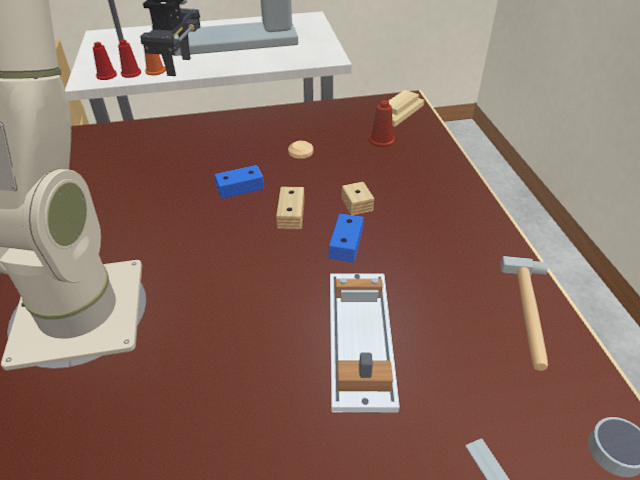

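Side view: long core about (290,207), jig (365,340) with the jaw handle top at (366,354) and the stop at the far end (358,288). A blue core lies beside the jig's end. I'll enlarge it for accurate corners.

Run:
```python
import cv2
a=cv2.imread("pics/side0.png");b=cv2.imread("pics/scene0.png")
A=cv2.resize(a[175:415,265:405],None,fx=2.5,fy=2.5,interpolation=cv2.INTER_CUBIC)
B=cv2.resize(b[165:345,225:405],None,fx=2.5,fy=2.5,interpolation=cv2.INTER_CUBIC)
import numpy as np
o=np.zeros((600,800,3),np.uint8);o[:600,:350]=A;o[:450,350:800]=B
cv2.imwrite("pics/crop0.png",o)
```

```text
(no output)
```

View pics/crop0.png

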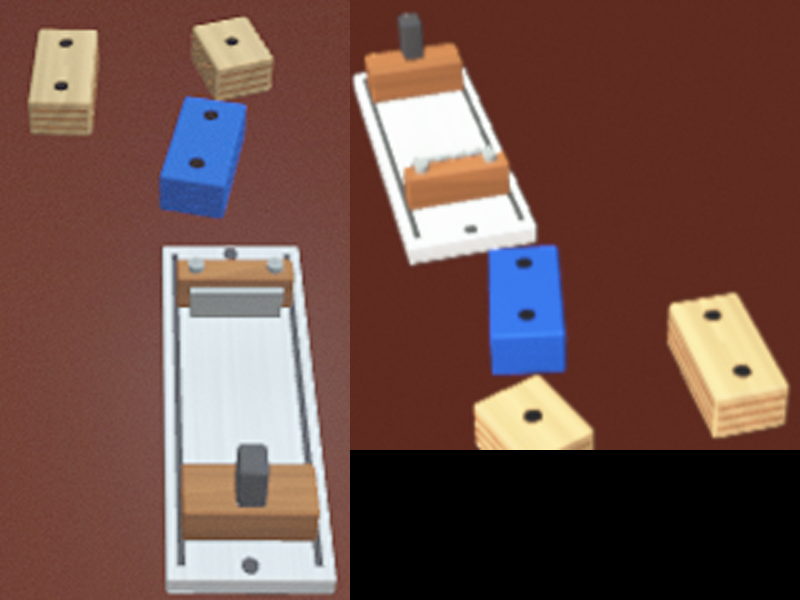

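```bash
cat > h.py <<'E'
import numpy as np,pickle
from scipy.spatial.transform import Rotation as R
def ray(c,u,v,fish=False):
    f=240/np.tan(np.radians(c["vertical_fov"])/2)
    x,y=(u-c["cx"])/f,(v-c["cy"])/f
    if fish:
        r=np.hypot(x,y);d=np.array([np.sin(r)*x/r,-np.sin(r)*y/r,-np.cos(r)])
    else: d=np.array([x,-y,-1.])
    P=np.array(c["pose"]);return P[:3,3],P[:3,:3]@d
def onz(c,u,v,z,fish=False):
    o,d=ray(c,u,v,fish);return (o+d*(z-o[2])/d[2])[:2]
E
python3 - <<'E'
from h import *
S=pickle.load(open("pics/side0.pkl","rb"));C=pickle.load(open("pics/scene0.pkl","rb"))
def p(n,c,L,z):
    q=np.array([onz(c,265+u/2.5-.3,175+v/2.5-.3,z) if c is S else onz(c,225+(u-350)/2.5-.3,165+v/2.5-.3,z) for u,v in L])
    print(n,q.round(1).tolist(),"mean",q.mean(0).round(1),"len",np.linalg.norm(np.roll(q,-1,0)-q,axis=1).round(1),
     "ang",np.degrees(np.arctan2(*(q-np.roll(q,-1,0)).T[::-1])).round(1))
p("core",S,[(42,29),(99,30),(94,108),(30,105)],40)
p("coreC",C,[(668,303),(737,293),(787,390),(712,408)],40)
p("holes",S,[(66,43),(61,86)],40);p("holesC",C,[(713,315),(742,371)],40)
p("bed",S,[(164,247),(299,247),(335,579),(167,582)],18)
p("bedC",C,[(355,75),(462,65),(536,226),(412,250)],18)
p("handle",S,[(238,446),(267,446),(267,473),(237,473)],94)
p("handleC",C,[(399,15),(420,15)],94)
p("padtop",S,[(190,289),(283,289)],54);p("padbase",S,[(192,317),(281,317)],18)
p("jawtop",S,[(182,465),(316,465),(320,514),(182,517)],54)
E
```

```text
core [[441.8, 269.3], [494.8, 256.8], [471.1, 144.5], [415.8, 159.9]] mean [455.9 207.6] len [ 54.5 114.8  57.4 112.4] ang [ 166.7   78.1  -15.6 -103.3]
coreC [[468.5, 154.0], [415.1, 168.5], [443.3, 276.8], [500.0, 267.5]] mean [456.7 216.7] len [ 55.3 111.9  57.5 117.7] ang [ -15.1 -104.6  170.7   74.5]
holes [[460.9, 243.1], [446.9, 180.8]] mean [453.9 211.9] len [63.8 63.8] ang [  77.3 -102.7]
holesC [[445.6, 182.2], [460.6, 245.2]] mean [453.1 213.7] len [64.7 64.7] ang [-103.3   76.7]
bed [[501.6, -13.8], [609.2, -35.2], [549.5, -325.9], [442.4, -307.4]] mean [ 525.7 -170.6] len [109.7 296.7 108.7 299.5] ang [ 168.8   78.4   -9.7 -101.4]
bedC [[548.7, -324.4], [445.7, -293.0], [501.1, -9.8], [607.1, -27.6]] mean [ 525.6 -163.7] len [107.7 288.5 107.5 302.5] ang [ -17.  -101.1  170.5   78.9]
handle [[496.8, -265.5], [514.9, -269.0], [509.6, -288.6], [491.2, -285.1]] mean [ 503.1 -277.1] len [18.4 20.3 18.7 20.3] ang [ 169.    74.9  -11.  -105.9]
handleC [[510.7, -285.5], [492.8, -276.1]] mean [ 501.7 -280.8] len [20.2 20.2] ang [-27.8 152.2]
padtop [[504.7, -94.1], [573.1, -107.6]] mean [ 538.9 -100.8] len [69.8 69.8] ang [168.8 -11.2]
padbase [[507.6, -91.2], [574.9, -104.4]] mean [541.3 -97.8] len [68.6 68.6] ang [168.9 -11.1]
jawtop [[465.2, -245.9], [552.5, -262.8], [544.3, -299.2], [456.8, -284.5]] mean [ 504.7 -273.1] len [88.9 37.3 88.8 39.6] ang [ 169.    77.3   -9.5 -102.4]
```

```bash
cat > go.py <<'E'
# usage: go.py X Y Z ANG  -> shift & turn in tool axes to a TCP pose, pointing down, tool x at ANG deg
import sys;from h import *
from plant import bot
s=bot.state();q=s["eef_rot"];r=R.from_quat([q[1],q[2],q[3],q[0]])
X,Y,Z,A=map(float,sys.argv[1:5])
t=R.from_euler("z",A,degrees=True)*R.from_euler("x",180,degrees=True)
print("shift",r.inv().apply(np.array([X,Y,Z])-s["ee_pos"]).round(1),"turn",np.degrees((r.inv()*t).as_rotvec()).round(2))
print("t",round(s["t"],2),"pos",np.round(s["ee_pos"],1),"xang",np.degrees(np.arctan2(*r.as_matrix()[:2,0][::-1])).round(1),"F",np.round(s["ft_force"],1),"w",round(s["gripper_width"],1),"j",np.round(s["joint_positions"],2))
E
python3 go.py 454 213 170 77
```

```text
shift [-341.9 -257.9   63.2] turn [-4.000e-02  4.000e-02  8.112e+01]
t 0.15 pos [232.8 579.8 233. ] xang 158.1 F [-0.6  1.   0.3] w 87.0 j [-1.21  0.33 -0.06  1.46  0.02  1.35 -0.09]
```

```bash
python3 -m crank '-34 -26 6 0 0 8.1 1; -68 -52 12 0 0 16.2 1; -103 -77 19 0 0 24.3 1; -137 -103 25 0 0 32.4 1; -171 -129 31 0 0 40.5 1; -205 -155 38 0 0 48.7 1; -239 -181 44 0 0 56.8 1; -274 -206 50 0 0 64.9 1; -308 -232 57 0 0 73 1; -342 -258 63 0 0 81.1 1'
python3 go.py 454 213 170 77
python3 - <<'E'
from plant import viewer
import cv2,pickle
c=viewer.read_camera("wrist");pickle.dump(c,open("pics/w1.pkl","wb"));cv2.imwrite("pics/w1.png",c["pixels"][:,:,::-1])
E
```

```text
t: 1.15
ee_pos: [454.5, 211.2, 169.9]
eef_rot: [0.0, 0.784, 0.62, -0.0]
ft_force: [0.3, 0.1, -0.3]
gripper_width: 87.1
shift [ 1.7 -0.9 -0.1] turn [-0.01  0.05 -0.3 ]
t 1.15 pos [454.5 211.2 169.9] xang 76.7 F [ 0.3  0.1 -0.3] w 87.1 j [-0.83  0.1   0.33  1.88 -0.04  1.16 -0.73]
```

View pics/w1.png

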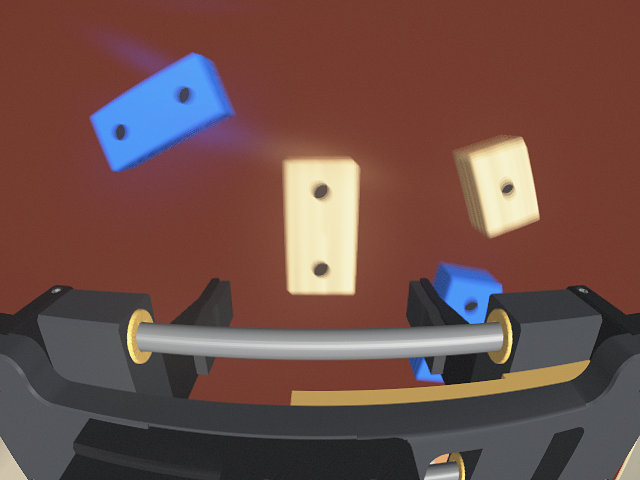

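The wrist view shows the long core centred between the fingers, holes at (321,190) and (321,269). The blue core is at right behind the right finger, so I'll check its clearance.

```bash
python3 - <<'E'
from h import *
c=pickle.load(open("pics/w1.pkl","rb"));S=pickle.load(open("pics/side0.pkl","rb"))
h=np.array([onz(c,*p,40,True) for p in [(321,190),(321,269)]]);print(h,h.mean(0),np.linalg.norm(h[0]-h[1]),np.degrees(np.arctan2(*(h[0]-h[1])[::-1])))
k=np.array([onz(c,*p,40,True) for p in [(284,159),(352,159),(355,294),(288,294)]]);print(k,k.mean(0))
b=np.array([onz(S,265+u/2.5,175+v/2.5,40) for u,v in [(184,97),(246,102),(227,185),(162,178)]])
a=np.radians(77);M=np.array([[np.cos(a),np.sin(a)],[np.sin(a),-np.cos(a)]])
print("blue rel core (along,across)",((b-h.mean(0))@M.T).round(0))
E
python3 go.py 454 212 15 77
```

```text
[[464.91259432 243.12677841]
 [450.06103806 180.00869579]] [457.48681619 211.5677371 ] 64.84181580004687 76.75927132912538
[[443.18846206 272.99067055]
 [493.25350242 261.11411134]
 [472.64592192 151.28887794]
 [417.93332451 164.28771936]] [456.75530273 212.4203448 ]
blue rel core (along,across) [[ -46.  109.]
 [ -51.  164.]
 [-159.  145.]
 [-152.   91.]]
shift [  7.6  -5.8 154.2] turn [ 0.07  0.22 -1.27]
t 1.2 pos [457.7 203.8 169.2] xang 75.7 F [ 2.6 -8.2 -0.6] w 87.1 j [-0.83  0.1   0.34  1.88 -0.03  1.16 -0.73]
```

```bash
python3 -m crank '9 -4 10 0 0 -1 1; 9 -4 20 0 0 -1 1; 9 -4 35 0 0 -1 1; 9 -4 50 0 0 -1 1; 9 -4 65 0 0 -1 1; 9 -4 80 0 0 -1 1; 9 -4 92 0 0 -1 1; 9 -4 102 0 0 -1 1; 9 -4 107 0 0 -1 1; 9 -4 107 0 0 -1 1'
python3 go.py 456 212 15 77;python3 go.py 456 212 15 77
```

```text
t: 2.2
ee_pos: [455.7, 213.2, 61.6]
eef_rot: [0.002, 0.784, 0.621, -0.002]
ft_force: [0.2, 0.6, 1.0]
gripper_width: 87.1
shift [-0.9  0.5 46.6] turn [ 0.03  0.26 -0.23]
t 2.2 pos [455.7 213.2  61.6] xang 76.8 F [0.2 0.6 1. ] w 87.1 j [-0.82  0.25  0.32  1.98 -0.09  0.93 -0.68]
shift [-0.9  0.5 46.6] turn [ 0.03  0.26 -0.23]
t 2.2 pos [455.7 213.2  61.6] xang 76.8 F [0.2 0.6 1. ] w 87.1 j [-0.82  0.25  0.32  1.98 -0.09  0.93 -0.68]
```

```bash
python3 -m crank '-1 1 8 0 0 0 1; -1 1 16 0 0 0 1; -1 1 24 0 0 0 1; -1 1 32 0 0 0 1; -1 1 39 0 0 0 1; -1 1 44 0 0 0 1; -1 1 46 0 0 0 1; -1 1 46 0 0 0 -1; -1 1 46 0 0 0 -1; -1 1 46 0 0 0 -1' 25
python3 -m crank '0 0 0 0 0 0 -1; 0 0 0 0 0 0 -1; 0 0 0 0 0 0 -1; 0 0 -8 0 0 0 -1; 0 0 -20 0 0 0 -1; 0 0 -40 0 0 0 -1; 0 0 -60 0 0 0 -1; 0 0 -80 0 0 0 -1; 0 0 -98 0 0 0 -1; 0 0 -104 0 0 0 -1' 25
python3 go.py 524.5 -175 110 78.5
```

```text
t: 3.2
ee_pos: [456.6, 211.9, 15.9]
eef_rot: [0.002, 0.784, 0.621, -0.001]
ft_force: [-0.7, 0.8, -0.0]
gripper_width: 70.9
t: 4.2
ee_pos: [457.7, 212.7, 122.5]
eef_rot: [0.002, 0.784, 0.621, 0.0]
ft_force: [-0.8, -0.1, -1.5]
gripper_width: 56.0
shift [-362.1  153.9   13.5] turn [ 0.18  0.09 -1.76]
t 4.2 pos [457.7 212.7 122.5] xang 76.7 F [-0.8 -0.1 -1.5] w 56.0 j [-0.83  0.16  0.33  1.93 -0.06  1.06 -0.71]
```

```bash
python3 -m crank '-15 6 0 0 0 0 -1; -50 21 0 0 0 0 -1; -95 40 0 0 0 -.5 -1; -140 60 0 0 0 -.8 -1; -185 79 0 0 0 -1 -1; -230 98 0 0 0 -1.3 -1; -275 117 0 0 0 -1.5 -1; -318 135 0 0 0 -1.7 -1; -350 149 0 0 0 -1.7 -1; -362 154 0 0 0 -1.7 -1'
python3 -m crank '0 0 0 0 0 0 -1;0 0 0 0 0 0 -1;0 0 0 0 0 0 -1;0 0 0 0 0 0 -1;0 0 0 0 0 0 -1;0 0 0 0 0 0 -1;0 0 0 0 0 0 -1;0 0 0 0 0 0 -1;0 0 0 0 0 0 -1;0 0 0 0 0 0 -1'
python3 go.py 524.5 -175 110 78.5
python3 - <<'E'
from plant import viewer
import cv2,pickle
c=viewer.read_camera("wrist");pickle.dump(c,open("pics/w2.pkl","wb"));cv2.imwrite("pics/w2.png",c["pixels"][:,:,::-1])
E
```

```text
t: 5.2
ee_pos: [523.2, -180.3, 123.1]
eef_rot: [0.002, 0.776, 0.63, -0.001]
ft_force: [-0.9, 0.1, -0.9]
gripper_width: 55.9
t: 6.2
ee_pos: [523.2, -180.3, 123.1]
eef_rot: [0.002, 0.776, 0.63, -0.001]
ft_force: [0.6, 0.1, -0.9]
gripper_width: 55.5
shift [ 5.5  0.2 13.1] turn [ 0.15  0.22 -0.38]
t 6.2 pos [ 523.2 -180.3  123.1] xang 78.1 F [ 0.6  0.1 -0.9] w 55.5 j [-0.28  0.29  0.62  1.82 -0.19  1.08  0.2 ]
```

View pics/w2.png

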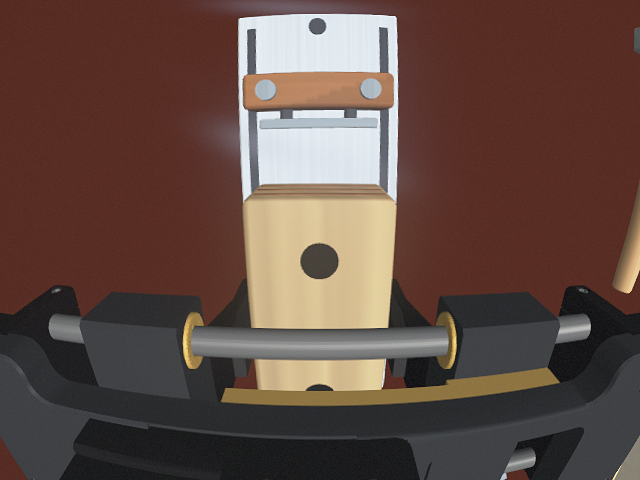

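Run:
```python
from h import *
c=pickle.load(open("pics/w2.pkl","rb"))
a=np.radians(78.5);M=np.array([[np.cos(a),np.sin(a)],[np.sin(a),-np.cos(a)]])
def f(n,u,v,z):
    p=onz(c,u,v,z,True);print(n,p.round(1),"rel TCP along/across",(M@(p-[523.2,-180.3])).round(1))
f("bedL",238,17,18);f("bedR",397,15,18);f("bedhole",317,26,18)
f("bedsideL",243,180,18);f("bedsideR",398,180,18)
f("stopL",244,95,54);f("stopR",393,95,54)
f("padL",260,128,54);f("padR",378,127,54)
f("coreendL",257,185,107);f("coreendR",380,185,107);f("hole",319,261,147);f("corner",245,203,147);f("corner",396,203,147)
```

```text
bedL [503.4 -10.6] rel TCP along/across [162.4 -53.3]
bedR [611.1 -31.8] rel TCP along/across [163.1  56.6]
bedhole [554.9 -30.8] rel TCP along/across [152.8   1.2]
bedsideL [ 481.7 -125.5] rel TCP along/across [ 45.4 -51.6]
bedsideR [ 588.5 -148.1] rel TCP along/across [44.6 57.6]
stopL [502.3 -72.3] rel TCP along/across [101.7 -42. ]
stopR [588.2 -90.4] rel TCP along/across [101.1  45.7]
padL [507.3 -94. ] rel TCP along/across [ 81.4 -32.8]
padR [ 575.5 -107.7] rel TCP along/across [81.5 36.8]
coreendL [ 508.  -120.8] rel TCP along/across [ 55.3 -26.7]
coreendR [ 563.2 -132.5] rel TCP along/across [54.8 29.7]
hole [ 531.2 -148.2] rel TCP along/across [33.   1.4]
corner [ 510.  -121.4] rel TCP along/across [ 55.1 -24.6]
corner [ 562.5 -132.5] rel TCP along/across [54.7 28.9]
```

Wrist view: the core is centred over the bed (within 1 mm across), 26 mm from the pad. I'll shift it 3 mm along and lower it.

```bash
python3 -m crank '3 0 8 0 0 -.4 -1; 3 0 20 0 0 -.4 -1; 3 0 33 0 0 -.4 -1; 3 0 46 0 0 -.4 -1; 3 0 58 0 0 -.4 -1; 3 0 69 0 0 -.4 -1; 3 0 77 0 0 -.4 -1; 3 0 82 0 0 -.4 -1; 3 0 85 0 0 -.4 -1; 3 0 86 0 0 -.4 -1'
python3 -m crank '0 0 .5 0 0 0 -1;0 0 1 0 0 0 -1;0 0 1.5 0 0 0 -1;0 0 2 0 0 0 -1;0 0 2.5 0 0 0 -1;0 0 2.5 0 0 0 -1;0 0 2.5 0 0 0 -1;0 0 2.5 0 0 0 -1;0 0 2.5 0 0 0 -1;0 0 2.5 0 0 0 -1'; python3 go.py 524.5 -175 34 78.5
```

```text
t: 7.25
ee_pos: [524.0, -177.8, 37.0]
eef_rot: [0.002, 0.774, 0.633, -0.001]
ft_force: [1.1, -0.9, -1.4]
gripper_width: 55.7
t: 8.25
ee_pos: [524.1, -177.8, 34.6]
eef_rot: [0.002, 0.774, 0.633, -0.001]
ft_force: [0.0, -0.4, -2.1]
gripper_width: 55.7
shift [ 2.9 -0.1  0.6] turn [0.17 0.22 0.02]
t 8.25 pos [ 524.1 -177.8   34.6] xang 78.5 F [ 0.  -0.4 -2.1] w 55.7 j [-0.24  0.42  0.57  1.88 -0.28  0.91  0.27]
```

```bash
python3 -m crank '0 0 .3 0 0 0 -1;0 0 .6 0 0 0 -1;0 0 .9 0 0 0 -1;0 0 1.2 0 0 0 -1;0 0 1.5 0 0 0 -1;0 0 1.5 0 0 0 -1;0 0 1.5 0 0 0 -1;0 0 1.5 0 0 0 -1;0 0 1.5 0 0 0 -1;0 0 1.5 0 0 0 -1'
```

```text
t: 9.25
ee_pos: [524.1, -177.8, 34.1]
eef_rot: [0.002, 0.774, 0.633, -0.0]
ft_force: [-5.8, 2.6, 13.9]
gripper_width: 55.4
```

```bash
python3 -m crank '0 0 -.3 0 0 0 1;0 0 -.3 0 0 0 1;0 0 -.3 0 0 0 1;0 0 -.3 0 0 0 1;0 0 -.3 0 0 0 1;0 0 -4 0 0 0 1;0 0 -15 0 0 0 1;0 0 -35 0 0 0 1;0 0 -60 0 0 0 1;0 0 -85 0 0 0 1'; python3 go.py 502.5 -278 150 78.5
```

```text
t: 10.25
ee_pos: [523.9, -177.7, 120.8]
eef_rot: [0.002, 0.774, 0.633, -0.0]
ft_force: [0.3, 0.2, 0.2]
gripper_width: 87.1
shift [-102.6   -0.8  -28.8] turn [ 0.18  0.18 -0.01]
t 10.25 pos [ 523.9 -177.7  120.8] xang 78.5 F [0.3 0.2 0.2] w 87.1 j [-0.29  0.3   0.62  1.82 -0.19  1.08  0.2 ]
```

```bash
python3 -m crank '0 0 -15 0 0 0 1;-8 0 -32 0 0 0 1;-24 0 -50 0 0 0 1;-42 0 -58 0 0 0 1;-60 -0 -60 0 0 0 1;-78 -1 -60 0 0 0 1;-93 -1 -60 0 0 0 1;-101 -1 -60 0 0 0 1;-103 -1 -60 0 0 0 1;-103 -1 -60 0 0 0 1';  python3 go.py 502.5 -278 72 78.5
python3 - <<'E'
from plant import viewer
import cv2,pickle
c=viewer.read_camera("wrist");pickle.dump(c,open("pics/w3.pkl","wb"));cv2.imwrite("pics/w3.png",c["pixels"][:,:,::-1])
E
```

```text
t: 11.25
ee_pos: [502.3, -277.9, 181.4]
eef_rot: [0.002, 0.774, 0.633, -0.0]
ft_force: [-0.6, 0.6, -0.2]
gripper_width: 86.6
shift [ 3.000e-01 -1.000e-01  1.094e+02] turn [ 0.18  0.17 -0.01]
t 11.25 pos [ 502.3 -277.9  181.4] xang 78.5 F [-0.6  0.6 -0.2] w 86.6 j [-0.15  0.29  0.68  1.7  -0.19  1.21  0.38]
```

View pics/w3.png

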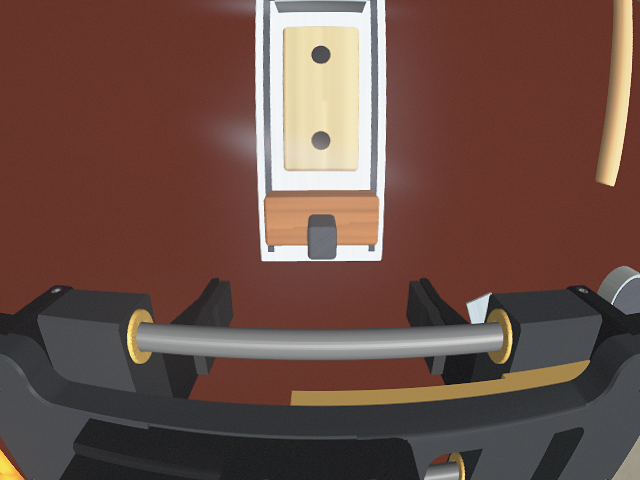

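```bash
python3 - <<'E'
from h import *
c=pickle.load(open("pics/w3.pkl","rb"))
a=np.radians(78.5);M=np.array([[np.cos(a),np.sin(a)],[np.sin(a),-np.cos(a)]])
def f(n,u,v,z):
    p=onz(c,u,v,z,True);print(n,p.round(1),"rel TCP along/across",(M@(p-[502.3,-277.9])).round(1))
f("htop",308,258,94);f("htop",336,258,94);f("htopfront",309,231,94)
f("jawfront",265,192,18);f("jawtopfront",320,197,54);f("coreend",284,169,58);f("coreend",358,169,58);f("corefar",320,27,58)
E
python3 - <<'E'
import cv2
a=cv2.imread("pics/w3.png");cv2.imwrite("pics/w3c.png",cv2.resize(a[0:280,240:400],None,fx=2.1,fy=2.1,interpolation=cv2.INTER_CUBIC))
E
```

```text
htop [ 495.2 -283.1] rel TCP along/across [-6.6 -5.9]
htop [ 513.9 -287. ] rel TCP along/across [-6.6 13.2]
htopfront [ 499.8 -264.5] rel TCP along/across [12.7 -5.1]
jawfront [ 463.6 -243.4] rel TCP along/across [ 26.1 -44.8]
jawtopfront [ 510.4 -250.8] rel TCP along/across [28.2  2.5]
coreend [ 488.6 -223.8] rel TCP along/across [ 50.3 -24.2]
coreend [ 542.4 -234.7] rel TCP along/across [50.3 30.7]
corefar [ 536.1 -124.4] rel TCP along/across [157.2   2.5]
```

View pics/w3c.png

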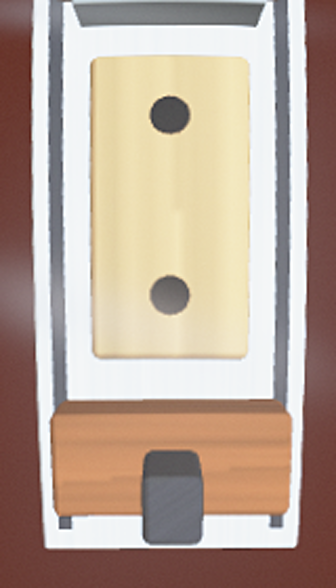

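Core flat and square, about 22 mm from the jaw; the handle centre is about (+3,+3) from the TCP. Descend onto the handle.

```bash
python3 -m crank '1 1 10 0 0 0 1;2 2 22 0 0 0 1;3 3 36 0 0 0 1;3 3 50 0 0 0 1;3 3 64 0 0 0 1;3 3 78 0 0 0 1;3 3 90 0 0 0 1;3 3 100 0 0 0 1;3 3 106 0 0 0 1;3 3 108 0 0 0 1'
python3 -m crank '0 0 0 0 0 0 1;0 0 0 0 0 0 -1;0 0 0 0 0 0 -1;0 0 0 0 0 0 -1;0 0 0 0 0 0 -1;0 0 0 0 0 0 -1;0 0 0 0 0 0 -1;0 0 0 0 0 0 -1;0 0 0 0 0 0 -1;0 0 0 0 0 0 -1' 50
python3 go.py 503.5 -275 72 78.5
```

```text
t: 12.3
ee_pos: [506.1, -275.5, 72.6]
eef_rot: [0.002, 0.774, 0.633, -0.0]
ft_force: [-0.2, 0.2, -0.6]
gripper_width: 86.7
t: 13.3
ee_pos: [506.1, -275.5, 72.6]
eef_rot: [0.002, 0.774, 0.633, -0.0]
ft_force: [-0.1, 0.0, 0.2]
gripper_width: 22.9
shift [ 0.  -2.6  0.6] turn [0.14 0.16 0.02]
t 13.3 pos [ 506.1 -275.5   72.6] xang 78.5 F [-0.1  0.   0.2] w 22.9 j [-0.1   0.42  0.64  1.8  -0.29  1.01  0.45]
```

```bash
python3 -m crank '0 0 0 0 0 0 -1;0 0 0 0 0 0 -1;0 0 0 0 0 0 -1;0 0 0 0 0 0 -1;1 0 0 0 0 0 -1;2.5 0 0 0 0 0 -1;4 0 0 0 0 0 -1;6 0 0 0 0 0 -1;8 0 0 0 0 0 -1;10 0 0 0 0 0 -1' 50
python3 -m crank '2 0 0 0 0 0 -1;4 0 0 0 0 0 -1;6 0 0 0 0 0 -1;8 0 0 0 0 0 -1;10 0 0 0 0 0 -1;12 0 0 0 0 0 -1;14 0 0 0 0 0 -1;16 0 0 0 0 0 -1;18 0 0 0 0 0 -1;20 0 0 0 0 0 -1'; python3 go.py 506.1 -275.5 72 78.5
```

```text
t: 14.3
ee_pos: [506.6, -267.2, 72.5]
eef_rot: [0.002, 0.775, 0.632, -0.002]
ft_force: [-4.0, -4.2, 1.9]
gripper_width: 19.6
t: 15.3
ee_pos: [510.1, -249.1, 72.5]
eef_rot: [0.002, 0.775, 0.632, -0.002]
ft_force: [-0.6, -5.4, 0.2]
gripper_width: 19.5
shift [-26.7   1.4   0.6] turn [ 0.05  0.37 -0.11]
t 15.3 pos [ 510.1 -249.1   72.5] xang 78.4 F [-0.6 -5.4  0.2] w 19.5 j [-0.15  0.4   0.63  1.82 -0.27  1.    0.39]
```

```bash
python3 -m crank '1.2 0 0 0 0 0 -1;2.4 0 0 0 0 0 -1;3.6 0 0 0 0 0 -1;4.8 0 0 0 0 0 -1;6 0 0 0 0 0 -1;7.2 0 0 0 0 0 -1;8.4 0 0 0 0 0 -1;9.6 0 0 0 0 0 -1;10.8 0 0 0 0 0 -1;12 0 0 0 0 0 -1'; python3 go.py 506.1 -275.5 72 78.5
```

```text
t: 16.3
ee_pos: [512.2, -238.6, 72.5]
eef_rot: [0.003, 0.775, 0.632, -0.003]
ft_force: [-0.4, -6.9, -1.4]
gripper_width: 19.7
shift [-37.3   1.5   0.8] turn [ 0.07  0.47 -0.16]
t 16.3 pos [ 512.2 -238.6   72.5] xang 78.3 F [-0.4 -6.9 -1.4] w 19.7 j [-0.17  0.4   0.63  1.83 -0.27  1.    0.36]
```

```bash
python3 -m crank '.8 0 0 0 0 0 -1;1.4 0 0 0 0 0 -1;2 0 0 0 0 0 -1;2.6 0 0 0 0 0 -1;3.2 0 0 0 0 0 -1;3.8 0 0 0 0 0 -1;4.4 0 0 0 0 0 -1;5 0 0 0 0 0 -1;5 0 0 0 0 0 -1;5 0 0 0 0 0 -1'; python3 go.py 506.1 -275.5 72 78.5
```

```text
t: 17.3
ee_pos: [513.0, -234.7, 72.5]
eef_rot: [0.004, 0.775, 0.631, -0.003]
ft_force: [-0.3, -5.6, -1.6]
gripper_width: 19.4
shift [-41.4   1.5   0.9] turn [ 0.08  0.54 -0.19]
t 17.3 pos [ 513.  -234.7   72.5] xang 78.3 F [-0.3 -5.6 -1.6] w 19.4 j [-0.18  0.39  0.63  1.83 -0.26  1.    0.35]
```

```bash
python3 -m crank '.8 0 0 0 0 0 -1;1.2 0 0 0 0 0 -1;1.6 0 0 0 0 0 -1;2 0 0 0 0 0 -1;2.4 0 0 0 0 0 -1;2.8 0 0 0 0 0 -1;3.2 0 0 0 0 0 -1;3.6 0 0 0 0 0 -1;3.6 0 0 0 0 0 -1;3.6 0 0 0 0 0 -1'; python3 go.py 506.1 -275.5 72 78.5
```

```text
t: 18.3
ee_pos: [513.3, -232.9, 72.5]
eef_rot: [0.004, 0.776, 0.631, -0.004]
ft_force: [-0.0, -9.2, -3.4]
gripper_width: 19.4
shift [-43.2   1.6   1. ] turn [ 0.11  0.66 -0.25]
t 18.3 pos [ 513.3 -232.9   72.5] xang 78.2 F [-0.  -9.2 -3.4] w 19.4 j [-0.19  0.39  0.63  1.84 -0.26  0.99  0.35]
```

```bash
python3 -m crank '1.6 0 0 0 0 0 -1;2 0 0 0 0 0 -1;2.3 0 0 0 0 0 -1;2.6 0 0 0 0 0 -1;2.9 0 0 0 0 0 -1;3.2 0 0 0 0 0 -1;3.5 0 0 0 0 0 -1;3.8 0 0 0 0 0 -1;3.8 0 0 0 0 0 -1;3.8 0 0 0 0 0 -1'; python3 go.py 506.1 -275.5 72 78.5
```

```text
t: 19.3
ee_pos: [513.5, -231.8, 72.5]
eef_rot: [0.006, 0.776, 0.63, -0.005]
ft_force: [-0.1, -12.2, -5.5]
gripper_width: 19.7
shift [-44.3   1.7   1.2] turn [ 0.16  0.85 -0.35]
t 19.3 pos [ 513.5 -231.8   72.5] xang 78.1 F [ -0.1 -12.2  -5.5] w 19.7 j [-0.19  0.39  0.63  1.84 -0.26  0.99  0.34]
```

```bash
python3 -m crank '2.4 0 0 0 0 0 -1;2.8 0 0 0 0 0 -1;3.1 0 0 0 0 0 -1;3.4 0 0 0 0 0 -1;3.7 0 0 0 0 0 -1;4 0 0 0 0 0 -1;4.3 0 0 0 0 0 -1;4.6 0 0 0 0 0 -1;4.8 0 0 0 0 0 -1;4.8 0 0 0 0 0 -1'; python3 go.py 506.1 -275.5 72 78.5
```

```text
t: 20.3
ee_pos: [513.7, -230.6, 72.5]
eef_rot: [0.008, 0.777, 0.629, -0.006]
ft_force: [0.5, -14.9, -6.2]
gripper_width: 19.9
shift [-45.5   1.8   1.4] turn [ 0.22  1.1  -0.49]
t 20.3 pos [ 513.7 -230.6   72.5] xang 78.0 F [  0.5 -14.9  -6.2] w 19.9 j [-0.2   0.39  0.64  1.84 -0.25  0.99  0.33]
```

```bash
python3 -m crank '3.4 0 0 0 0 0 1;3.4 0 0 0 0 0 1;3.4 0 0 0 0 0 1;3.4 0 0 0 0 0 1;3.4 0 0 0 0 0 1;3.4 0 0 0 0 0 1;3.4 0 0 0 0 0 1;3.4 0 0 0 0 0 1;3.4 0 0 0 0 0 1;3.4 0 0 0 0 0 1'
python3 -m crank '0 0 -2 0 0 0 1;0 0 -8 0 0 0 1;0 0 -18 0 0 0 1;0 0 -30 0 0 0 1;-6 0 -44 0 0 0 1;-15 0 -58 0 0 0 1;-25 0 -72 0 0 0 1;-35 0 -86 0 0 0 1;-42 0 -96 0 0 0 1;-45 0 -100 0 0 0 1';  python3 - <<'E'
from plant import viewer
import cv2,pickle,numpy as np
c=viewer.read_camera("wrist");pickle.dump(c,open("pics/w4.pkl","wb"))
d=viewer.read_camera("side");pickle.dump(d,open("pics/s4.pkl","wb"))
A=cv2.resize(c["pixels"][0:290,230:410],None,fx=2,fy=2,interpolation=cv2.INTER_CUBIC)
B=cv2.resize(d["pixels"][170:430,250:410],None,fx=2.2,fy=2.2,interpolation=cv2.INTER_CUBIC)
o=np.zeros((600,760,3),np.uint8);o[:580,:360]=A;o[:B.shape[0],400:400+B.shape[1]]=B
cv2.imwrite("pics/end.png",o[:,:,::-1])
E
python3 go.py 506.1 -275.5 72 78.5
```

```text
t: 21.3
ee_pos: [514.4, -227.3, 72.5]
eef_rot: [0.008, 0.777, 0.629, -0.006]
ft_force: [-0.2, -0.0, -0.5]
gripper_width: 85.2
t: 22.3
ee_pos: [505.1, -270.8, 174.7]
eef_rot: [0.008, 0.778, 0.629, -0.006]
ft_force: [-0.2, 0.6, 0.4]
gripper_width: 86.7
shift [ -3.2   1.7 101.8] turn [ 0.25  1.1  -0.54]
t 22.4 pos [ 505.1 -270.   173.7] xang 78.0 F [0.  0.6 0.6] w 86.7 j [-0.18  0.29  0.69  1.72 -0.18  1.19  0.35]
```

View pics/end.png

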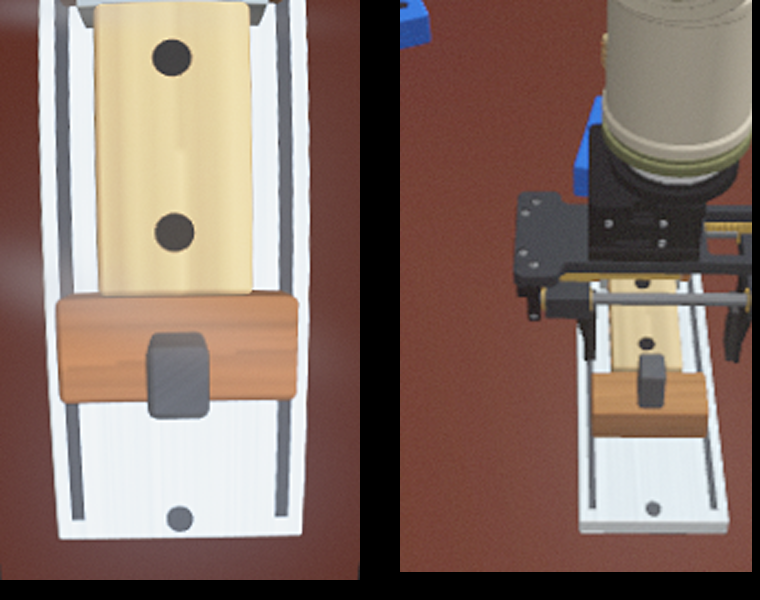

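The core is flat and square, in contact with the jaw at its near end and the pad at its far end. The handle is free and the gripper is well clear, so I'm handing in.

```bash
python3 -c "
from plant import order;print(order.sign_off())"
```

```text
the job is handed in; nothing more can be done
None
```

The long core is seated in the jig, gripped between the sliding jaw and the sprung end stop, and I handed the job in at about 22.4 s.

- **Placing:** I laid the long core flat on the bed with roughly 22 mm free at each end, then let go of it. Lowering it onto the bed peaked at about 14 N in the readings.
- **Pushing:** I gripped the jaw handle and slid it about 45 mm in slow steps. The force along the jig rose from about 5–7 N of sliding friction to 15 N over about 4 mm, which fits the pad's 2.5 N/mm spring. I then opened the fingers with the push still on and withdrew.
- **Last checks:** The final pictures show the core square, touching both the jaw and the pad, with the gripper clear (force about 0 N). With the push gone, the spring may have eased back to what the jaw's own friction holds, about 5 N. I could not measure the remaining grip. No check failed or disagreed with another.
- **Blue look-alikes:** Neither was touched.

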